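# Pin a sharpening stone in the ratchet holder

### The arm

A 7-joint arm with a two-finger parallel gripper is mounted at the origin on a cart in front of the work surface, level with it; the furniture and walls round the work are solid. World frame = base frame: x ahead of the robot, y to its left, z up, the work surface at z = 0. Lengths are in m, angles in rad, forces in N, time in s.
With the tool pointing down it reaches from about 0.4 to 0.85 m from the base axis. Payload 10.4 kg.
Tool frame: the origin (TCP) lies at the centre of the arm's flange, where the gripper is bolted on; the fingertips stand 173 mm ahead of it and the grasp point (between the pads) lies 155 mm ahead of it; z points along the fingers, y is the line along which they close (so a half turn about z gives the same grasp; the last joint's range is limited). The gripper opens to 85 mm and grips with 20 to 120 N. Pads are 22 mm wide; open, the fingers measure 114 mm over their backs; the gripper's body (76 mm by 85 mm) begins 54 mm behind the grasp point. The pads swing forward as they close: fully open they stand 13 mm farther back than shut.
Start: joints at [1.281, 0.332, -0.065, 1.46, 0.022, 1.35, -0.088], TCP at [0.165, -0.603, 0.405] pointing down, gripper open.
Joint ranges: [-2.6, 2.6], [-0.5, 2.12], [-1.47, 1.34], [0.16, 2.42], [-1.27, 4.41], [0.06, 2.06], [-2.6, 2.6]. Speed limits (rad/s): [2.22, 2.22, 2.79, 2.79, 3.14, 3.14, 3.14].

### API

Orientations are given as a unit quaternion [x, y, z, w].
In Python, from workcell import manip, viewer, finder gives the robot as it stands.
- The arm moves only by the tool arm_command, never from a script. Its argument "plan" is a list of rows, each an object with "dp": the shift along the tool's x, y, z in mm, a list of three; "spin": the turn about the tool's z in rad. A call has 1 to 5 rows; each row shifts and turns the commanded pose from where the row before left it, along the tool's axes as they then stand; what a row does not reach is not made up. A row lasts 1/10 s, in which the tool goes at most 50 mm and 8.59 degrees, less where a joint would pass 70% of its speed; a pose out of reach is approached as far as the arm can. A call is refused whole if a number of a shift passes 50 or a number of a turn 0.15, either way. A call with a gripper value outside its range is refused whole. "grip" is the closure, from -1 (fully open) to 1 (shut), set as the call begins (left out, the last holds). The fingers move at their own pace and stop on an object; "newtons" is the grip in N (left out, the last holds). Time passes only in rows, so rows that do not move let the fingers close. It gives the time, the measured TCP pose, the force, the opening and the grip force at its end, in the units of the state.
- manip.get_obs(): the state, without advancing time (a new reading comes with each control period).
- viewer.camera(name): name is "scene" or "side" or "wrist"; returns the picture (384x512x3 uint8, blue, green, red); there is no depth.
- viewer.camera_params(name): a dict with "vertical_fov" (degrees; the focal length in pixels is half the picture's height over the tangent of half this angle, whatever the lens; pixels are square), "cx", "cy" (the principal point, pixels), "k1" (the pictures are not rectified: a ray, as slopes to the right and down, at radius r is drawn at 1 + k1 r^2 times it, then the intrinsics apply), "R" (3x3) and "t" (3): a world point X has camera coordinates R X + t; the wrist camera has in their place "T_tool_cam" (4x4, takes a point from camera to tool coordinates, whose origin is the TCP and whose axes are the flange's). Camera axes: x right, y down, z forward; pixel columns grow to the right and rows downward; lengths in m; the calibration is good to about 2 mm. A picture is of the moment at which its call begins: read the wrist's pose just before it. camera_params takes no time and is no camera call.
- manip.hand_in(): hands the job in; it is judged then, once.
Trained networks look in the newest picture that a camera, given by its name, has taken for a name from the list of things; names that differ only in an ending like _2 or _b are one class to them, and where a whole thing is asked for, a point or a joint stands for the part that bears it (a point fixed in the world has none). Each returns a list of dicts, best first, with "score" (0 to 1); they miss things now and then, are a little off and sometimes report something else, mostly with a low value. They report only what shows in the picture. A call takes as long as a camera call.
- finder.find_in(camera, thing): "position" ([x, y, z] in m, in world coordinates, good to about 4 mm: the middle of the surface that is visible of it).
The state is a dict: "clock": time; "joint_pos": joint angles; "joint_velocities": joint speeds; "tau": joint torques, N m; "position": TCP position; "ee_rot": TCP orientation; "ft_force": force on the tool from outside, world axes, zero at the start; "torque": the same for the moment, N m; "grip_width": opening from 0.0 (shut) to 1.0 (fully open); "grasp_force": force on a finger pad.
Only numpy, scipy, OpenCV 4.12 (cv2) and the standard library are available. Lean on these libraries where they do the work, as an engineer would, in place of code of your own. Each camera call takes 0.05 s, during which the arm holds its last target. There are 200 camera calls.

### The job

Take the big sharpening stone (the longest, widest and thickest of the three in the metal tub) and lay it flat and lengthwise on the bed of the ratchet holder, between the heel and the spring pad, and let go of it. Then pump the trigger with full strokes, squeezing it to the fixed handle and letting it spring back, until the stone is pinned against the heel and the spring pad is pushed in about half way; never push the pad fully home, for the stone would chip, and move the jaw only with the trigger. Finish while still holding the trigger squeezed, and leave all other things where they are.

Things in the scene. Friction and masses are not known exactly. Their poses are not given: they have to be found in the camera images.
- clamp: Ratchet holder, fixed: wooden board 70 mm wide, 12 thick. Origin on the counter under its centre line; x runs from trigger to heel, z up. Along x (mm): rack tail to about -130 at the start (30 high), board -91 to 146, steel housing -88 to -36 (51 high, 26 wide), fixed handle -50 to -38, then jaw (48 high) and spring pad, bed 36 to 130 (32 wide, top 22 above the counter), heel face at 130.
- bed (a point): Where the middle of the big stone's underside belongs: top of the bed, 22 mm above the counter, on the centre line at x = 85 of the holder (stone then touches the heel). Axes as the holder's.
- clamp_heel: The fixed heel, 12 x 56 x 36 mm steel plate with a rubber face, 48 mm high above the counter, at the far end of the bed. Origin at the middle of its foot, on the board; its face towards the pad lies 8 mm from the origin.
- pad_face (a point): Middle of the spring pad's face (pad 46 wide x 22 high mm, 22 to 44 mm above the counter), facing the heel. It moves with the jaw and the pad. At the start it stands 14 to 32 mm short of a 90 mm stone that lies against the heel.
- handle_grip (a point): Middle of the fixed upright handle, a 12 mm thick (along the holder's x), 24 mm wide black post; the point is 92 mm above the counter and the post stands from 51 to 109 mm.
- trigger_grip (a point): Middle of the upright trigger, 10 mm thick, 24 wide, black, behind the handle as seen from the heel, 49 to 109 mm above the counter. The point is 92 mm up, 70 above the pivot. A full squeeze moves it 17 mm along the holder's +x, from 31 to 14 mm off handle_grip (over both outer faces: 42 mm at rest, 25 squeezed). Needs 3 to 15 N here; only the trigger gives way, the handle is fixed.
- trigger (a joint): Trigger angle, rad: 0 let go (leans 0.12 off the handle), 0.24 squeezed to its stop (leans 0.12 to it). A spring returns it. The pawl catches the next tooth only when it is let back below 0.02; each full stroke (above 0.23) moves the jaw on by one 7 mm tooth (the first by 6 to 10 mm), and the ratchet keeps it there, giving back 1 mm when the trigger is let go.
- jaw (a joint): Position of the jaw along the holder, m, grows towards the heel; starts at 0.002 to 0.020.
- pad (a joint): How far the spring pad is pushed in towards the jaw, m: 0 free, 0.016 fully home. Spring 1.1 N per mm. With the stone against the heel, each full stroke pushes it in by 7 mm more: the tooth that first presses it gives about 2 mm, the next about 9 (8 when let go), the one after that would drive it home.
- big_stone: The big sharpening stone: grey, 90 mm long (its y axis), 40 mm wide (x), 26 mm thick, about 0.22 kg. Origin at the centre of its underside. Lies flat in the tub.
- thin_stone: The thin stone: grey, 85 x 24 x 14 mm, long along its y axis, origin at the centre of its underside. Not wanted.
- short_stone: The short stone: grey, 55 x 28 x 20 mm, long along its y axis, origin at the centre of its underside. Not wanted.
- tub: Open metal tub 240 (x) x 140 (y) mm, walls 4 mm thick and 26 mm high, floor 4 mm thick; fixed to the counter. The three stones lie side by side in it, their length across the tub, about 66 mm apart, in any order. Origin at the centre of its underside.
- pen: Ball pen, 145 mm long, 9 mm thick. Bystander.
- thermo: Probe thermometer, 216 mm long. Bystander.
- marker: Marker pen, 135 mm long, 16 mm thick. Bystander.

How it is judged:
On the way, in this order (a step that is already met when the one before it is completed fails the run):
1. the big stone lies flat and lengthwise on the bed between pad and heel, let go (y of big_stone in the frame of bed between -0.012 and 0.012 m and z of big_stone in the frame of bed between -0.005 and 0.005 m and angle between big_stone's own z axis and vertical below 0.1 rad and angle between the y axis of big_stone and the x axis of clamp, either way round below 0.15 rad and contact force between the fingers and big_stone below 0.5 N and x of big_stone in the frame of bed between -0.035 and 0.006 m), for 0.3 s.
2. the pumped jaw presses the stone against the heel (value of joint pad above 0.003 m and contact force between clamp_heel and big_stone above 2 N), for 0.1 s.
At the end, for the whole second after the job is handed in: Big stone flat on the bed, lengthwise (0.1 rad), within 12 mm of the centre line and 4 mm of the heel, pressed by pad and heel (over 2 N each), not touched by the fingers; pad pushed in 3 to 12.5 of 16 mm; fingers still hold the trigger squeezed past 0.15 rad with over 1.5 N (all of step 2 and value of joint trigger above 0.15 rad and contact force between the fingers and trigger above 1.5 N and value of joint pad below 0.0125 m and contact force between pad and big_stone above 2 N and y of big_stone in the frame of bed between -0.012 and 0.012 m and z of big_stone in the frame of bed between -0.005 and 0.005 m and angle between big_stone's own z axis and vertical below 0.1 rad and angle between the y axis of big_stone and the x axis of clamp, either way round below 0.1 rad and contact force between the fingers and big_stone below 0.5 N and x of big_stone in the frame of bed between -0.004 and 0.004 m); the arm keeps its last pose, push and grip.
It fails at once if the spring pad is pushed home (more than 14.5 of 16 mm): the stone chips (value of joint pad above 0.0145 m).
It fails at once if the arm pushes the jaw or pad (more than 5 N) (contact force between the arm and jaw above 5 N).
It fails at once if the fingers push the jaw or pad (more than 5 N) (contact force between the fingers and jaw above 5 N).
It fails at once if another thing is moved more than 4 cm (distance of any of thin_stone, short_stone, pen, thermo, marker from where it was at the start of the episode above 0.04 m).
It also fails if it takes over 58 s, if anything falls off the work surface, if the arm or the gripper's body presses on something with over 40 N, if the wrist force passes 120 N, or if a joint passes its speed limit or range.

## Working session

There is one attempt and no reset: what is moved stays moved. The work goes in short steps, Python scripts to look and compute and a tool call to move; the robot and the scene stay as the last step left them, time stands still between calls to the robot, and variables do not carry over. Pictures are saved under pics/ and viewed, at most 10 in all, crops included, and the job is handed in when it is done.

Besides the shell and the picture viewer there is one more tool, called in YAML: its name, and indented under it one key for each argument. arm_command: Moves the arm, as the interface text tells. Its arguments: {"type":"object","properties":{"plan":{"type":"array","items":{"type":"object","properties":{"dp":{"type":"array","items":{"type":"number"}},"spin":{"type":"number"}}}},"grip":{"type":"number"},"newtons":{"type":"number"}},"required":["plan"]}

```bash
mkdir -p pics; ls
cat > h.py <<'E'
import numpy as np, cv2
from workcell import manip, viewer, finder
from scipy.spatial.transform import Rotation as Ro
def cam(n):
    o=manip.get_obs(); im=viewer.camera(n); p=viewer.camera_params(n)
    f=im.shape[0]/2/np.tan(np.radians(p['vertical_fov'])/2)
    K=np.array([[f,0,p['cx']],[0,f,p['cy']],[0,0,1]])
    D=np.array([p['k1'],0,0,0,0.])
    if 'R' in p: R=np.array(p['R']);t=np.array(p['t'])
    else:
        T=np.eye(4);T[:3,:3]=Ro.from_quat(o['ee_rot']).as_matrix();T[:3,3]=o['position']
        W=np.linalg.inv(T@np.array(p['T_tool_cam']));R=W[:3,:3];t=W[:3,3]
    return im,K,D,R,t
def proj(c,X): 
    _,K,D,R,t=c
    return cv2.projectPoints(np.float64(X).reshape(-1,1,3),cv2.Rodrigues(R)[0],t,K,D)[0][:,0]
def ray(c,uv,z):
    _,K,D,R,t=c
    # k1 applied to ideal slopes -> undistort
    d=cv2.undistortPointsIter(np.float64(uv).reshape(-1,1,2),K,D,None,None,(3,50,1e-9))[:,0]
    o=-R.T@t; v=np.c_[d,np.ones(len(d))]@R
    return o+v*((z-o[2])/v[:,2])[:,None]
E
python3 - <<'E'
from h import *
o=manip.get_obs();print({k:np.round(v,3) for k,v in o.items()})
for n in ['scene','side']:
    c=cam(n);cv2.imwrite(f'pics/{n}0.png',c[0])
    for th in ['big_stone','thin_stone','short_stone','tub','clamp_heel','handle_grip','trigger_grip','pad_face','clamp']:
        for r in finder.find_in(n,th)[:2]: print(n,th,np.round(r['position'],3),round(r['score'],2),proj(c,r['position']).round()[0])
E
```

```text
pics
{'clock': np.float64(0.0), 'joint_pos': array([ 1.281,  0.333, -0.065,  1.461,  0.022,  1.35 , -0.088]), 'joint_velocities': array([-0.001,  0.001,  0.   , -0.   ,  0.001, -0.   ,  0.001]), 'tau': array([ 1.0000e-03, -6.2546e+01,  5.0000e-02, -3.9160e+01,  1.6000e-02,
        1.0000e-02,  0.0000e+00]), 'position': array([ 0.165, -0.603,  0.404]), 'ee_rot': array([ 0.991,  0.133, -0.   , -0.001]), 'ft_force': array([ 0.203,  0.596, -0.577]), 'torque': array([0.009, 0.012, 0.041]), 'grasp_force': np.float64(0.0), 'grip_width': np.float64(1.002)}
scene big_stone [ 0.43  -0.305  0.034] 0.77 [314. 234.]
scene thin_stone [ 0.495 -0.317  0.017] 0.79 [298. 226.]
scene thin_stone [ 0.671 -0.092  0.035] 0.41 [182. 215.]
scene short_stone [ 0.562 -0.309  0.022] 0.7 [278. 213.]
scene short_stone [ 0.43  -0.307  0.034] 0.38 [314. 234.]
scene tub [ 0.502 -0.316  0.01 ] 0.93 [296. 227.]
scene clamp_heel [ 0.674 -0.093  0.035] 0.64 [181. 215.]
scene handle_grip [ 0.508 -0.074  0.024] 0.93 [208. 255.]
scene trigger_grip [ 0.47  -0.072  0.071] 0.68 [216. 246.]
scene trigger_grip [ 0.508 -0.074  0.023] 0.51 [208. 256.]
scene pad_face [ 0.552 -0.071  0.037] 0.65 [197. 241.]
scene clamp [ 0.505 -0.065  0.024] 0.77 [205. 257.]
side big_stone [ 0.442 -0.335  0.032] 0.56 [205. 226.]
side big_stone [ 0.48  -0.297  0.006] 0.42 [221. 224.]
side thin_stone [ 0.503 -0.324  0.02 ] 0.74 [229. 227.]
side thin_stone [ 0.677 -0.118  0.048] 0.58 [289. 177.]
side short_stone [ 0.575 -0.32   0.026] 0.68 [255. 224.]
side tub [ 0.479 -0.296  0.007] 0.76 [221. 224.]
side clamp_heel [ 0.678 -0.119  0.048] 0.65 [289. 177.]
side handle_grip [ 0.543 -0.095  0.022] 0.81 [246. 180.]
side trigger_grip [ 0.474 -0.083  0.074] 0.49 [224. 164.]
side pad_face [ 0.552 -0.098  0.04 ] 0.52 [249. 176.]
side clamp [ 0.542 -0.096  0.024] 0.89 [246. 180.]
```

```bash
python3 -c "
import cv2
a=cv2.imread('pics/scene0.png')[170:310,150:370];b=cv2.imread('pics/side0.png')[130:280,150:370]
cv2.imwrite('pics/ab.png',cv2.vconcat([cv2.resize(a,(440,280),interpolation=2),cv2.resize(b,(440,300),interpolation=2)]))"
```

```text
(no output)
```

View pics/ab.png

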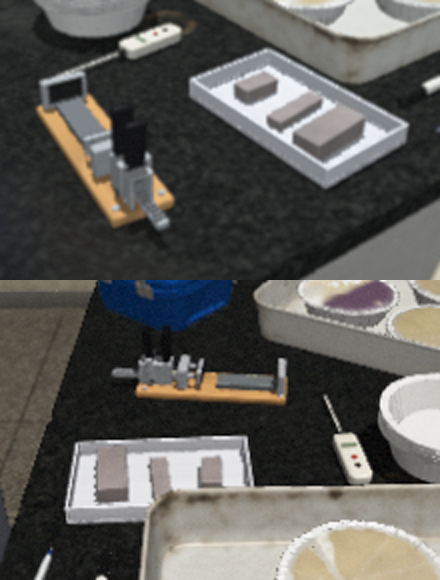

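The scene view has the holder at left (heel far) and the tub at right with the big stone nearest. In the side view the big stone is leftmost in the tub, about (205,226). I'll move above the tub.

arm_command:
  plan:
    - {"dp":[33,-21,0]}
    - {"dp":[33,-21,0]}
    - {"dp":[33,-21,0]}
    - {"dp":[33,-21,0]}
    - {"dp":[33,-21,0]}
  grip: -1

```text
invalid input at $.plan[0]: expected keys dp, spin
```

arm_command:
  plan:
    - {"dp":[33,-21,0]}
    - {"dp":[33,-21,0]}
    - {"dp":[33,-21,0]}
    - {"dp":[33,-21,0]}
    - {"dp":[0,0,0],"spin":-0.13}

```text
invalid input at $.plan[0]: expected keys dp, spin
```

arm_command:
  plan:
    - {"dp":[0,0,0],"spin":-0.13}
    - {"dp":[0,0,0],"spin":-0.13}
    - {"dp":[0,0,0],"spin":-0.13}
    - {"dp":[0,0,0],"spin":-0.13}
    - {"dp":[0,0,0],"spin":-0.13}

```text
clock: 1.5
position: [0.1648, -0.6029, 0.4048]
ee_rot: [0.896, 0.445, -0.0, 0.0]
ft_force: [-0.3, 0.0, 0.0]
grip_width: 1.002
grasp_force: 0.0
```

arm_command:
  plan:
    - {"dp":[0,0,0],"spin":-0.13}
    - {"dp":[0,0,0],"spin":-0.13}
    - {"dp":[0,0,0],"spin":-0.13}
    - {"dp":[0,0,0],"spin":-0.13}
    - {"dp":[0,0,0]}

```text
invalid input at $.plan[4]: expected keys dp, spin
```

Run:
```python
from h import *
c=cam('wrist');cv2.imwrite('pics/w1.png',c[0])
print(np.round(viewer.camera_params('wrist')['T_tool_cam'],3))
o=manip.get_obs();print(o['position'],Ro.from_quat(o['ee_rot']).as_matrix().round(3),o['joint_pos'].round(2))
for th in ['big_stone','thin_stone','short_stone','tub','clamp_heel','handle_grip','trigger_grip','pad_face','clamp']:
    for r in finder.find_in('wrist',th)[:1]: print(th,np.round(r['position'],3),round(r['score'],2),proj(c,r['position']).round()[0])
```

```text
[[ 0.    -0.951 -0.31   0.08 ]
 [ 1.     0.    -0.001  0.001]
 [ 0.001 -0.31   0.951  0.029]
 [ 0.     0.     0.     1.   ]]
[ 0.16475625 -0.60289773  0.4047597 ] [[ 0.598  0.802 -0.   ]
 [ 0.802 -0.598 -0.   ]
 [-0.     0.    -1.   ]] [ 1.35  0.34 -0.15  1.46  0.05  1.35  0.55]
short_stone [ 0.365 -0.552  0.007] 0.44 [363.  23.]
clamp_heel [ 0.368 -0.551  0.006] 0.35 [365.  21.]
```

View pics/w1.png

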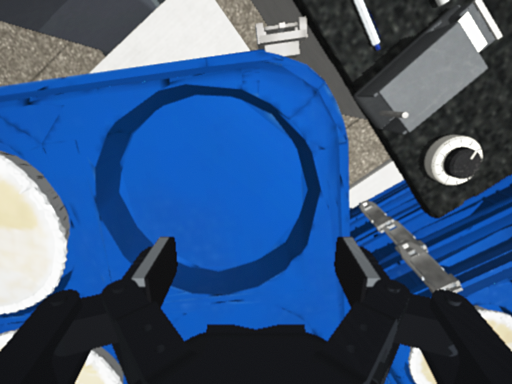

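Every row needs both keys, so only the spin was done. The wrist picture shows just a blue tray with bowls, not the work. I'm moving on.

arm_command:
  plan:
    - {"dp":[46,3,0],"spin":0}
    - {"dp":[46,3,0],"spin":0}
    - {"dp":[46,3,0],"spin":0}
    - {"dp":[46,3,0],"spin":0}
    - {"dp":[46,3,0],"spin":0}
  grip: -1

```text
clock: 2.5
position: [0.3176, -0.4278, 0.4049]
ee_rot: [0.897, 0.442, -0.0, 0.0]
ft_force: [0.5, -0.6, -0.8]
grip_width: 0.999
grasp_force: 0.0
```

arm_command:
  plan:
    - {"dp":[46,3,0],"spin":0}
    - {"dp":[46,3,0],"spin":0}
    - {"dp":[46,3,0],"spin":0}
    - {"dp":[46,3,0],"spin":0}
    - {"dp":[46,3,0],"spin":0}

```text
clock: 3.0
position: [0.4694, -0.2544, 0.4051]
ee_rot: [0.897, 0.442, 0.0, 0.0]
ft_force: [0.6, -0.4, 0.8]
grip_width: 1.003
grasp_force: 0.0
```

arm_command:
  plan:
    - {"dp":[0,0,0],"spin":-0.13}
    - {"dp":[0,0,0],"spin":-0.13}
    - {"dp":[0,0,0],"spin":-0.13}
    - {"dp":[0,0,0],"spin":-0.13}
    - {"dp":[0,0,0],"spin":-0.13}

```text
clock: 3.5
position: [0.4685, -0.256, 0.4048]
ee_rot: [0.707, 0.707, 0.0, 0.0]
ft_force: [-0.2, 0.3, -0.3]
grip_width: 0.999
grasp_force: 0.0
```

arm_command:
  plan:
    - {"dp":[0,0,0],"spin":0}
    - {"dp":[0,0,0],"spin":0}

```text
clock: 3.7
position: [0.4684, -0.2561, 0.4048]
ee_rot: [0.71, 0.704, -0.0, 0.0]
ft_force: [0.1, 0.3, 0.0]
grip_width: 1.001
grasp_force: 0.0
```

Run:
```python
from h import *
c=cam('wrist');cv2.imwrite('pics/w2.png',c[0])
np.savez('w2.npz',K=c[1],D=c[2],R=c[3],t=c[4])
o=manip.get_obs();print(o['position'],Ro.from_quat(o['ee_rot']).as_matrix().round(3),o['joint_pos'].round(2))
for th in ['big_stone','thin_stone','short_stone','tub','clamp_heel','handle_grip','trigger_grip','pad_face','clamp']:
    for r in finder.find_in('wrist',th)[:1]: print(th,np.round(r['position'],3),round(r['score'],2),proj(c,r['position']).round()[0])
```

```text
[ 0.46843127 -0.25607552  0.40478188] [[ 0.008  1.     0.   ]
 [ 1.    -0.008 -0.   ]
 [-0.     0.    -1.   ]] [ 0.9   0.17 -0.53  1.68  0.09  1.32  0.34]
big_stone [ 0.445 -0.316  0.031] 0.78 [238. 204.]
thin_stone [ 0.502 -0.32   0.018] 0.89 [279. 203.]
short_stone [ 0.57  -0.311  0.021] 0.62 [329. 198.]
tub [ 0.524 -0.316  0.005] 0.73 [294. 198.]
clamp_heel [ 0.674 -0.102  0.043] 0.65 [445.  21.]
handle_grip [ 0.584 -0.1    0.022] 0.89 [355.  25.]
trigger_grip [ 0.475 -0.094  0.048] 0.76 [259.  12.]
pad_face [ 0.553 -0.096  0.04 ] 0.64 [333.  16.]
clamp [ 0.474 -0.093  0.051] 0.72 [259.  10.]
```

View pics/w2.png

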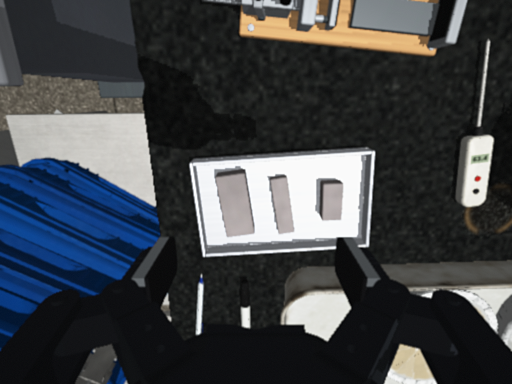

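The wrist view shows the tub. The big stone's top face has corners at about (216,171), (243,169), (254,233) and (228,237), and the holder board's near edge runs from (241,33) to (435,53).

Run:
```python
from h import *
im=cv2.imread('pics/w2.png');z=np.load('w2.npz');c=(im,z['K'],z['D'],z['R'],z['t'])
g=cv2.cvtColor(im,cv2.COLOR_BGR2GRAY)
m=np.zeros_like(g);m[163:243,209:262]=(g[163:243,209:262]<165)*255
n,l,s,ce=cv2.connectedComponentsWithStats(m);k=1+np.argmax(s[1:,4]);print(s[k])
ys,xs=np.where(l==k);P=ray(c,np.c_[xs,ys],0.03)[:,:2]*1000
r=cv2.minAreaRect(P.astype(np.float32));print('rect',r,cv2.boxPoints(r).round(1).tolist())
Q=ray(c,[(216,171),(243,169),(254,233),(228,237)],0.03)[:,:2];print(Q.round(4),Q.mean(0), [np.linalg.norm(Q[i]-Q[i-1]).round(4) for i in range(4)])
b=ray(c,[(241,33),(435,53)],0.012);print(b.round(4),np.linalg.norm(b[1]-b[0]),np.arctan2(*(b[1]-b[0])[[1,0]]))
cv2.imwrite('pics/c2.png',cv2.resize(im[155:250,190:290],None,fx=5,fy=5,interpolation=2))
```

```text
[215 167  39  66 898]
rect ((440.9986877441406, -313.01556396484375), (41.27978515625, 95.77069091796875), 7.811470985412598) [[414.0, -268.3999938964844], [427.1000061035156, -363.29998779296875], [468.0, -357.70001220703125], [454.8999938964844, -262.79998779296875]]
[[ 0.4181 -0.2694]
 [ 0.4532 -0.267 ]
 [ 0.4666 -0.3596]
 [ 0.4299 -0.3656]] [ 0.44194152 -0.3153903 ] [np.float64(0.0969), np.float64(0.0352), np.float64(0.0936), np.float64(0.0372)]
[[ 0.4536 -0.106   0.012 ]
 [ 0.6872 -0.129   0.012 ]] 0.23472336259201537 -0.09802159854522415
```

View pics/c2.png

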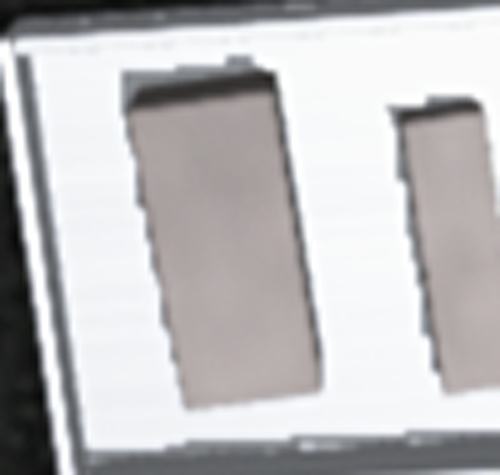

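The crop shows the true top face, with the dark strip being the far end face. Its corners in full-image pixels are (216.4,176.4), (245,172.4), (254.4,232.4) and (227.2,236.8).

Run:
```python
from h import *
z=np.load('w2.npz');c=(0,z['K'],z['D'],z['R'],z['t'])
Q=ray(c,[(216.4,176.4),(245,172.4),(254.4,232.4),(227.2,236.8)],0.03)[:,:2]
print(Q.round(4),Q.mean(0), [np.linalg.norm(Q[i]-Q[i-1]).round(4) for i in range(4)])
d=Q[2]+Q[3]-Q[0]-Q[1];a=np.arctan2(d[1],d[0])+np.pi/2;print('tool y angle wanted',a)
```

```text
[[ 0.4182 -0.2767]
 [ 0.4557 -0.2716]
 [ 0.4671 -0.3587]
 [ 0.4288 -0.3653]] [ 0.44246556 -0.31804954] [np.float64(0.0892), np.float64(0.0379), np.float64(0.0878), np.float64(0.0389)]
tool y angle wanted 0.12452391774404536
```

arm_command:
  plan:
    - {"dp":[-31,-13,0],"spin":0}
    - {"dp":[-31,-13,0],"spin":0}
    - {"dp":[0,0,40],"spin":-0.132}
    - {"dp":[0,0,40],"spin":0}
    - {"dp":[0,0,40],"spin":0}
  grip: -0.41
  newtons: 40

```text
clock: 4.7
position: [0.4419, -0.3182, 0.2836]
ee_rot: [0.661, 0.751, 0.0, 0.0]
ft_force: [-0.0, -0.3, -0.2]
grip_width: 0.708
grasp_force: 0.0
```

arm_command:
  plan:
    - {"dp":[0,0,40],"spin":0}
    - {"dp":[0,0,0],"spin":0}
    - {"dp":[0,0,0],"spin":0}

```text
clock: 5.0
position: [0.4425, -0.318, 0.2455]
ee_rot: [0.66, 0.751, 0.0, -0.0]
ft_force: [0.2, -0.2, 0.6]
grip_width: 0.704
grasp_force: 0.0
```

Run:
```python
from h import *
o=manip.get_obs();R=Ro.from_quat(o['ee_rot']).as_matrix();p=o['position'];print(p,R.round(3),o['joint_pos'].round(2),o['grip_width'])
print('tool err mm',R.T@(np.array([.4425,-.318,.188])-p)*1000, 'yaw of y',np.arctan2(R[1,1],R[0,1]))
c=cam('wrist');cv2.imwrite('pics/w3.png',c[0])
```

```text
[ 0.44246678 -0.31800371  0.24545698] [[-0.128  0.992 -0.   ]
 [ 0.992  0.128  0.001]
 [ 0.001 -0.    -1.   ]] [ 0.95  0.35 -0.48  1.83  0.19  1.01  0.52] 0.703764960576749
tool err mm [-3.31438359e-02  4.14109654e-02  5.74569678e+01] yaw of y 0.12804682718046667
```

View pics/w3.png

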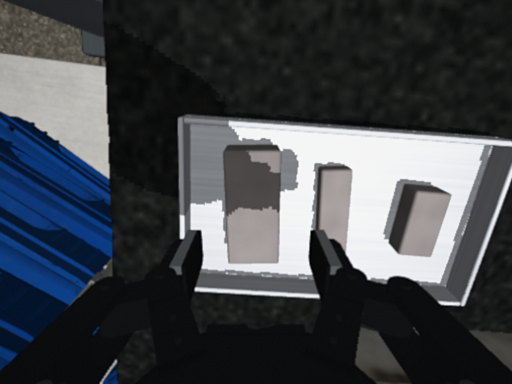

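The stone, at columns 224–280, sits upright and centred between the fingers (about 193 and 320). I'll descend, grip and lift.

arm_command:
  plan:
    - {"dp":[0,0,20],"spin":0}
    - {"dp":[0,0,20],"spin":0}
    - {"dp":[0,0,17],"spin":0}
    - {"dp":[0,0,0],"spin":0}
    - {"dp":[0,0,0],"spin":0}

```text
clock: 5.55
position: [0.443, -0.3185, 0.1898]
ee_rot: [0.66, 0.751, 0.0, 0.001]
ft_force: [-0.2, 1.4, -0.5]
grip_width: 0.707
grasp_force: 0.0
```

arm_command:
  plan:
    - {"dp":[0,0,0],"spin":0}
    - {"dp":[0,0,0],"spin":0}
    - {"dp":[0,0,0],"spin":0}
    - {"dp":[0,0,0],"spin":0}
    - {"dp":[0,0,0],"spin":0}
  grip: 1
  newtons: 50

```text
clock: 6.05
position: [0.4429, -0.3185, 0.1897]
ee_rot: [0.661, 0.751, -0.0, 0.001]
ft_force: [-2.0, 1.1, 8.7]
grip_width: 0.455
grasp_force: 50.5
```

arm_command:
  plan:
    - {"dp":[0,0,-20],"spin":0}
    - {"dp":[0,0,-40],"spin":0}
    - {"dp":[0,0,-40],"spin":0}
    - {"dp":[0,0,-40],"spin":0}
    - {"dp":[0,0,-20],"spin":0}

```text
clock: 6.55
position: [0.4428, -0.3179, 0.3523]
ee_rot: [0.66, 0.751, 0.0, 0.003]
ft_force: [0.5, -0.2, -2.1]
grip_width: 0.454
grasp_force: 51.6
```

arm_command:
  plan:
    - {"dp":[30,27,-10],"spin":0}
    - {"dp":[30,27,-10],"spin":0}
    - {"dp":[30,27,-10],"spin":0}
    - {"dp":[30,27,-10],"spin":0}
    - {"dp":[30,27,-10],"spin":0}

```text
clock: 7.05
position: [0.5574, -0.1504, 0.399]
ee_rot: [0.661, 0.751, 0.0, 0.001]
ft_force: [1.8, -1.0, -2.0]
grip_width: 0.45
grasp_force: 51.6
```

arm_command:
  plan:
    - {"dp":[0,0,0],"spin":0}
    - {"dp":[0,0,0],"spin":0}
    - {"dp":[0,0,0],"spin":0}

```text
clock: 7.35
position: [0.5564, -0.1529, 0.3977]
ee_rot: [0.661, 0.75, -0.0, 0.0]
ft_force: [-0.5, -0.3, -1.8]
grip_width: 0.455
grasp_force: 51.6
```

Run:
```python
from h import *
c=cam('wrist');cv2.imwrite('pics/w4.png',c[0])
np.savez('w4.npz',K=c[1],D=c[2],R=c[3],t=c[4])
o=manip.get_obs();print(o['position'],Ro.from_quat(o['ee_rot']).as_matrix().round(3),o['joint_pos'].round(2))
for th in ['clamp_heel','handle_grip','trigger_grip','pad_face']:
    for r in finder.find_in('wrist',th)[:1]: print(th,np.round(r['position'],3),round(r['score'],2),proj(c,r['position']).round()[0])
cv2.imwrite('pics/w4c.png',cv2.resize(c[0][:250],None,fx=1.56,fy=1.56,interpolation=2))
```

```text
[ 0.55634692 -0.15322207  0.39764951] [[-0.126  0.992 -0.001]
 [ 0.992  0.126 -0.001]
 [-0.001 -0.001 -1.   ]] [ 0.7   0.29 -0.61  1.58  0.17  1.33  0.19]
clamp_heel [ 0.677 -0.093  0.048] 0.6 [365. 128.]
handle_grip [ 0.56  -0.084  0.026] 0.89 [265. 105.]
pad_face [ 0.552 -0.083  0.04 ] 0.61 [259. 104.]
```

View pics/w4c.png

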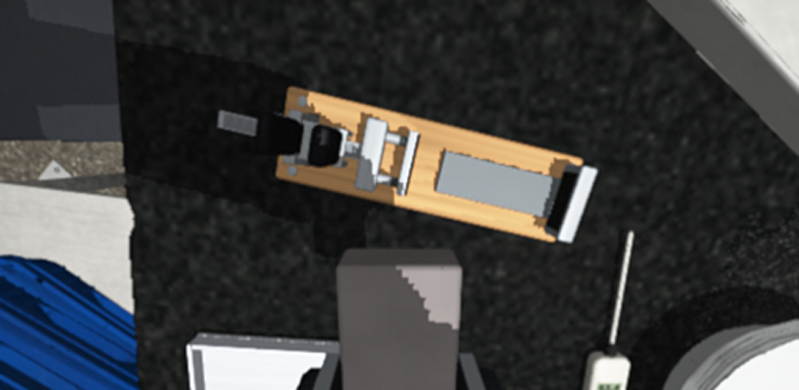

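The wrist view shows the whole holder. In the 1.56x crop the board corners are (277,177), (290,88), (583,157) and (553,241), and the heel top's outer edge runs from (597,168) to (572,242). The bed's left end runs from (445,151) to (437,191). I'll fit the holder pose to these.

```bash
cat > fit.py <<'E'
from h import *
from scipy.optimize import least_squares
z=np.load('w4.npz');c=(0,z['K'],z['D'],z['R'],z['t'])
M=np.array([[-91,-35,12],[-91,35,12],[146,35,12],[146,-35,12],[36,16,22],[36,-16,22],[144,28,48],[144,-28,48]])/1000.
px=np.array([[277,177],[290,88],[583,157],[553,241],[445,151],[437,191],[597,168],[572,242]])/1.56
def w(p,X): 
    cs,s=np.cos(p[2]),np.sin(p[2]);X=np.atleast_2d(X);return np.c_[p[0]+cs*X[:,0]-s*X[:,1],p[1]+s*X[:,0]+cs*X[:,1],X[:,2]]
def run():
    return least_squares(lambda p:(proj(c,w(p,M))-px).ravel(),[.546,-.08,-.098],loss='soft_l1').x
if __name__=='__main__':
    p=run();print(p);print((proj(c,w(p,M))-px).round(1).tolist())
    np.save('clamp.npy',p)
    print('stone tgt',w(p,[.080,0,.022]),'handle',w(p,[-.044,0,.092]),'px handle top,trig top,pad', (proj(c,w(p,[[-.044,0,.109],[-.077,0,.109],[.02,0,.044]]))*1.56).round())
    u=ray(c,np.array([[413,131],[402,193],[405,193],[418,133]])/1.56,0.044);print('pad',(u-[*p[:2],0])[:,:2]@np.array([[np.cos(p[2]),-np.sin(p[2])],[np.sin(p[2]),np.cos(p[2])]]))
E
python3 fit.py
```

```text
[ 0.54565966 -0.08290083 -0.09347449]
[[-0.8, 1.1], [-1.2, -1.2], [0.6, 0.3], [1.3, 0.6], [0.2, -0.6], [-1.2, 0.3], [0.9, -0.2], [0.0, 0.2]]
stone tgt [[ 0.62531042 -0.0903679   0.022     ]] handle [[ 0.50185175 -0.07879394  0.092     ]] px handle top,trig top,pad [[319. 147.]
 [262. 134.]
 [422. 168.]]
pad [[ 0.00812191  0.02302058]
 [ 0.01005341 -0.02086665]
 [ 0.01222393 -0.02038018]
 [ 0.01190008  0.02249476]]
```

Run:
```python
from fit import *
o=manip.get_obs();R=Ro.from_quat(o['ee_rot']).as_matrix()
for uv in [(340,265),(461,265)]:
    u=ray(c,np.array([uv])/1.56,o['position'][2]-.1857+.026);print(((u-o['position'])@R*1000).round(1))
for uv in [(345,250),(455,250)]:
    u=ray(c,np.array([uv])/1.56,o['position'][2]-.1857);print(((u-o['position'])@R*1000).round(1))
```

```text
[[ 44.6 -17.5 159.7]]
[[ 44.6  20.5 159.7]]
[[ 43.4 -19.1 185.7]]
[[ 43.4  21.9 185.7]]
```

arm_command:
  plan:
    - {"dp":[27,38,0],"spin":0}
    - {"dp":[27,38,0],"spin":0}
    - {"dp":[0,0,0],"spin":-0.135}
    - {"dp":[0,0,0],"spin":-0.135}
    - {"dp":[0,0,0],"spin":-0.135}

```text
clock: 8.1
position: [0.6255, -0.0887, 0.3974]
ee_rot: [0.493, 0.87, -0.0, -0.0]
ft_force: [-0.9, -0.9, -2.2]
grip_width: 0.453
grasp_force: 51.9
```

arm_command:
  plan:
    - {"dp":[0,0,0],"spin":-0.135}
    - {"dp":[0,0,0],"spin":-0.135}
    - {"dp":[0,0,0],"spin":-0.135}
    - {"dp":[0,0,0],"spin":-0.135}
    - {"dp":[0,0,0],"spin":-0.135}

```text
clock: 8.6
position: [0.6253, -0.0893, 0.3976]
ee_rot: [0.178, 0.984, -0.0, -0.0]
ft_force: [-0.6, 0.1, -1.5]
grip_width: 0.455
grasp_force: 51.9
```

arm_command:
  plan:
    - {"dp":[0,0,25],"spin":-0.135}
    - {"dp":[0,0,35],"spin":-0.135}
    - {"dp":[0,0,35],"spin":0}
    - {"dp":[0,0,25],"spin":0}
    - {"dp":[0,0,0],"spin":0}

```text
clock: 9.1
position: [0.6241, -0.0896, 0.2739]
ee_rot: [0.047, 0.999, 0.0, -0.003]
ft_force: [-0.8, -0.3, -2.0]
grip_width: 0.455
grasp_force: 51.8
```

Run:
```python
from fit import *
p=np.load('clamp.npy');o=manip.get_obs();R=Ro.from_quat(o['ee_rot']).as_matrix();P=o['position'];print(P,R.round(3),o['joint_pos'].round(2))
print('tool err',R.T@(w(p,[.080,0,.2077])[0]-P)*1000,'yaw err',np.pi/2+p[2]-np.arctan2(R[1,1],R[0,1]))
```

```text
[ 0.62407538 -0.08955836  0.27393356] [[-0.996  0.093 -0.006]
 [ 0.093  0.996  0.001]
 [ 0.006  0.    -1.   ]] [ 0.67  0.58 -0.81  1.56  0.44  1.2   1.25]
tool err [-1.71947067 -0.70036053 66.22400236] yaw err 6.161935415538444e-05
```

arm_command:
  plan:
    - {"dp":[-1,-1,25],"spin":0}
    - {"dp":[0,0,20],"spin":0}
    - {"dp":[0,0,13],"spin":0}
    - {"dp":[0,0,4],"spin":0}
    - {"dp":[0,0,0],"spin":0}

```text
clock: 9.6
position: [0.6266, -0.0898, 0.2163]
ee_rot: [0.046, 0.999, -0.0, 0.0]
ft_force: [-0.1, 0.3, -2.2]
grip_width: 0.455
grasp_force: 51.9
```

arm_command:
  plan:
    - {"dp":[0,0,3],"spin":0}
    - {"dp":[0,0,1],"spin":0}
    - {"dp":[0,0,0],"spin":0}

```text
clock: 9.9
position: [0.6265, -0.0898, 0.2121]
ee_rot: [0.046, 0.999, -0.0, 0.0]
ft_force: [0.7, -0.5, -2.6]
grip_width: 0.452
grasp_force: 51.9
```

Run:
```python
from fit import *
p=np.load('clamp.npy');o=manip.get_obs();R=Ro.from_quat(o['ee_rot']).as_matrix();P=o['position'];print(P,o['ft_force'])
print('tool err',R.T@(w(p,[.080,0,.2077])[0]-P)*1000,'yaw err',np.pi/2+p[2]-np.arctan2(R[1,1],R[0,1]))
c=cam('side');a=cv2.resize(c[0][140:200,200:310],None,fx=5,fy=5,interpolation=2)
d=cam('scene');b=cv2.resize(d[0][190:270,150:260],None,fx=3.5,fy=3.5,interpolation=2)
b=cv2.copyMakeBorder(b,0,0,0,a.shape[1]-b.shape[1],cv2.BORDER_CONSTANT);cv2.imwrite('pics/p5.png',cv2.vconcat([a,b]))
```

```text
[ 0.62646687 -0.08982953  0.21213068] [ 0.71751546 -0.47625358 -2.60650594]
tool err [ 1.10421308 -0.64221165  4.43017322] yaw err -0.000619270977039843
```

View pics/p5.png

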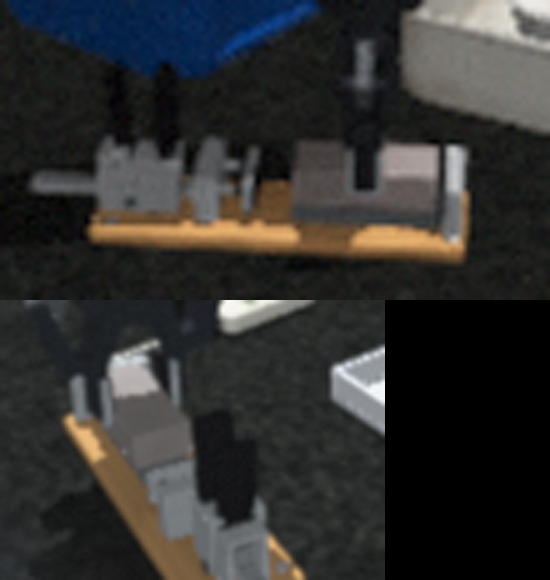

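The side view shows the stone between pad and heel with a small gap at each end, just above the bed. I'll lower it the last 4 mm and release.

arm_command:
  plan:
    - {"dp":[1,0,2],"spin":0}
    - {"dp":[0,0,2],"spin":0}
    - {"dp":[0,0,1],"spin":0}
    - {"dp":[0,0,0],"spin":0}

```text
clock: 10.4
position: [0.6253, -0.0896, 0.2078]
ee_rot: [0.046, 0.999, -0.0, -0.0]
ft_force: [-6.3, -0.3, 11.1]
grip_width: 0.45
grasp_force: 53.3
```

arm_command:
  plan:
    - {"dp":[0,0,0],"spin":0}
    - {"dp":[0,0,0],"spin":0}
    - {"dp":[0,0,0],"spin":0}
    - {"dp":[0,0,0],"spin":0}
  grip: -0.41

```text
clock: 10.8
position: [0.6254, -0.0897, 0.2066]
ee_rot: [0.046, 0.999, 0.0, 0.0]
ft_force: [0.6, -0.1, -0.5]
grip_width: 0.709
grasp_force: 0.0
```

arm_command:
  plan:
    - {"dp":[0,0,-20],"spin":0}
    - {"dp":[0,0,-35],"spin":0}
    - {"dp":[0,0,-35],"spin":0}
    - {"dp":[0,0,-30],"spin":0}
    - {"dp":[0,0,0],"spin":0}

```text
clock: 11.3
position: [0.6264, -0.0892, 0.3313]
ee_rot: [0.046, 0.999, -0.0, 0.003]
ft_force: [0.4, -0.1, 0.1]
grip_width: 0.703
grasp_force: 0.0
```

Released cleanly. Now over to the handle and trigger, with the tool turned so the fingers close along the holder's x.

arm_command:
  plan:
    - {"dp":[43,0,0],"spin":0}
    - {"dp":[43,0,0],"spin":0}
    - {"dp":[43,0,0],"spin":0}
    - {"dp":[0,0,0],"spin":0.143}
    - {"dp":[0,0,0],"spin":0.143}
  grip: -0.75
  newtons: 35

```text
clock: 11.8
position: [0.4956, -0.0783, 0.3263]
ee_rot: [0.192, 0.981, -0.001, -0.0]
ft_force: [0.1, -0.3, -0.6]
grip_width: 0.874
grasp_force: 0.0
```

arm_command:
  plan:
    - {"dp":[0,0,0],"spin":0.143}
    - {"dp":[0,0,0],"spin":0.143}
    - {"dp":[0,0,0],"spin":0.143}
    - {"dp":[0,0,0],"spin":0.143}
    - {"dp":[0,0,0],"spin":0.143}

```text
clock: 12.3
position: [0.4967, -0.0778, 0.3261]
ee_rot: [0.523, 0.853, -0.0, -0.0]
ft_force: [0.2, -0.8, 0.2]
grip_width: 0.874
grasp_force: 0.0
```

arm_command:
  plan:
    - {"dp":[0,0,0],"spin":0.143}
    - {"dp":[0,0,0],"spin":0.143}
    - {"dp":[0,0,0],"spin":0.143}
    - {"dp":[0,0,0],"spin":0.143}
    - {"dp":[0,0,0],"spin":0}

```text
clock: 12.8
position: [0.4967, -0.0777, 0.3262]
ee_rot: [0.741, 0.672, -0.0, -0.0]
ft_force: [0.3, -0.1, -0.1]
grip_width: 0.874
grasp_force: 0.0
```

arm_command:
  plan:
    - {"dp":[0,0,0],"spin":0}
    - {"dp":[0,0,0],"spin":0}

```text
clock: 13.0
position: [0.4969, -0.0777, 0.3265]
ee_rot: [0.739, 0.674, -0.0, -0.0]
ft_force: [0.5, -0.7, -0.8]
grip_width: 0.875
grasp_force: 0.0
```

```bash
cat >> fit.py <<'E'
def err(T):
    p=np.load('clamp.npy');o=manip.get_obs();R=Ro.from_quat(o['ee_rot']).as_matrix();P=o['position']
    print(P,o['joint_pos'].round(2),'tool err',(R.T@(w(p,T)[0]-P)*1000).round(1),'yaw err',(p[2]-np.arctan2(R[1,1],R[0,1])).round(4),o['grip_width'])
E
python3 - <<'E'
from fit import *
err([-.049,0,.255])
c=cam('wrist');p=np.load('clamp.npy');im=c[0].copy()
pts=[[x,y,.022] for x in (36,130) for y in (-16,16)]
X=np.array([[-91,-35,12],[-91,35,12],[146,35,12],[146,-35,12],[36,16,22],[36,-16,22],[144,28,48],[144,-28,48],[-38,12,109],[-38,-12,109],[-50,-12,109],[40,20,48],[40,-20,48],[-76.5,12,109],[-76.5,-12,109]])/1e3
for u in proj(c,w(p,X)): cv2.circle(im,(int(round(u[0])),int(round(u[1]))),2,(0,0,255),-1)
cv2.imwrite('pics/w6.png',cv2.resize(im,None,fx=1.5,fy=1.5,interpolation=2))
E
```

```text
[ 0.49685974 -0.07772192  0.32650542] [ 0.75  0.2  -0.74  1.85  0.15  1.15 -0.14] tool err [-0.6  0.1 71.5] yaw err -0.0019 0.8752172288271299
```

View pics/w6.png

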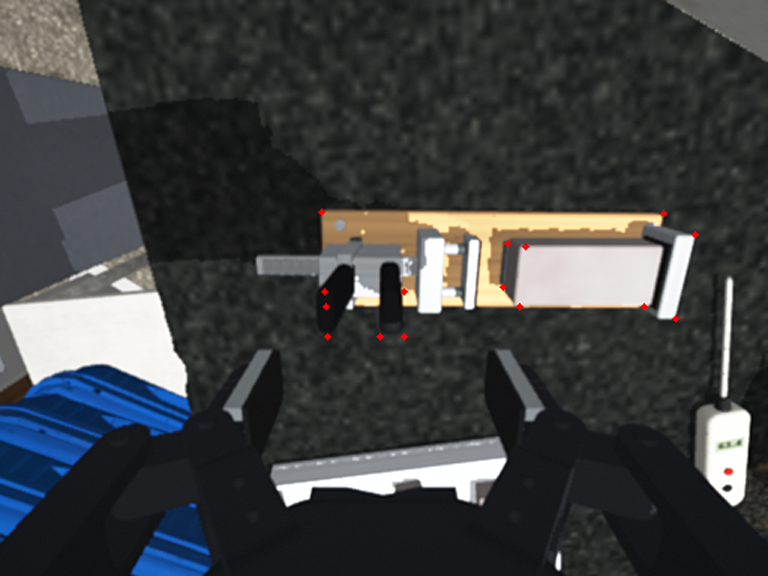

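The overlay fits: the handle top is at (392,330) and the trigger top at (325,335), inside the finger span, and the stone lies on the bed. I'll descend.

arm_command:
  plan:
    - {"dp":[-1,0,30],"spin":0}
    - {"dp":[0,0,25],"spin":0}
    - {"dp":[0,0,16],"spin":0}
    - {"dp":[0,0,0],"spin":0}
    - {"dp":[0,0,0],"spin":0}

```text
clock: 13.55
position: [0.497, -0.0787, 0.2561]
ee_rot: [0.74, 0.673, 0.0, -0.0]
ft_force: [0.8, -0.1, -0.1]
grip_width: 0.876
grasp_force: 0.0
```

Run:
```python
from fit import *
err([-.049,0,.255])
c=cam('wrist');p=np.load('clamp.npy');im=c[0].copy();cv2.imwrite('pics/w7raw.png',im);np.savez('w7.npz',K=c[1],D=c[2],R=c[3],t=c[4])
X=np.array([[-91,35,12],[146,35,12],[144,28,48],[144,-28,48],[-38,12,109],[-38,-12,109],[40,20,48],[40,-20,48],[12,23,44],[12,-23,44]])/1e3
for u in proj(c,w(p,X)): cv2.circle(im,(int(round(u[0])),int(round(u[1]))),2,(0,0,255),-1)
cv2.imwrite('pics/w7.png',cv2.resize(im,None,fx=1.5,fy=1.5,interpolation=2))
```

```text
[ 0.49696341 -0.07871061  0.25610084] [ 0.71  0.29 -0.72  1.92  0.22  1.02 -0.2 ] tool err [ 0.4 -0.1  1.1] yaw err 0.0005 0.8762336156044684
```

View pics/w7.png

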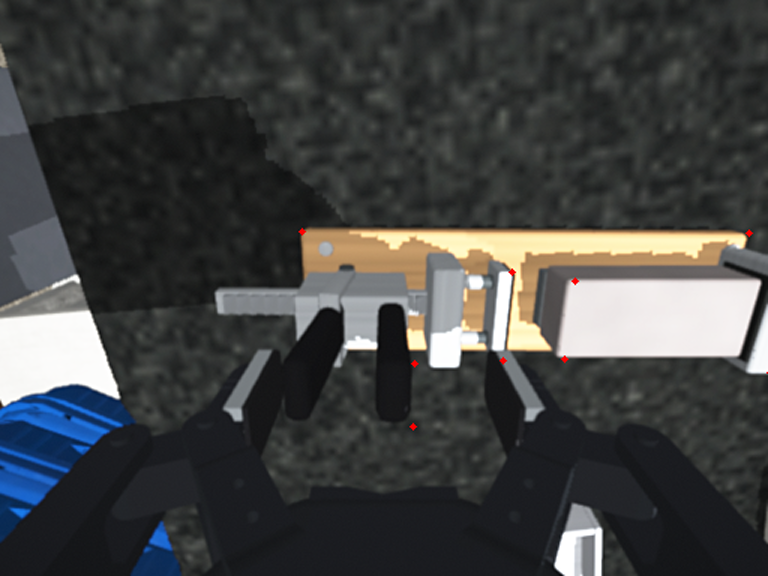

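The close view shows the pad face's edge at column 511, matching x≈12 mm. The stone's near end is at x≈39.5, so the gap is about 28 mm. The fingers straddle trigger and handle; first stroke now.

arm_command:
  plan:
    - {"dp":[0,0,0],"spin":0}
    - {"dp":[0,0,0],"spin":0}
    - {"dp":[0,0,0],"spin":0}
    - {"dp":[0,0,0],"spin":0}
    - {"dp":[0,0,0],"spin":0}
  grip: 1
  newtons: 35

```text
clock: 14.1
position: [0.4952, -0.0785, 0.256]
ee_rot: [0.74, 0.673, -0.002, -0.002]
ft_force: [-15.1, 1.4, 16.9]
grip_width: 0.274
grasp_force: 35.3
```

arm_command:
  plan:
    - {"dp":[0,0,0],"spin":0}
    - {"dp":[0,0,0],"spin":0}
    - {"dp":[0,0,0],"spin":0}

```text
clock: 14.4
position: [0.4952, -0.0785, 0.256]
ee_rot: [0.74, 0.673, -0.002, -0.002]
ft_force: [-17.0, 1.9, 17.2]
grip_width: 0.273
grasp_force: 35.3
```

Run:
```python
from fit import *
err([-.049,0,.255]); print(manip.get_obs()['ft_force'])
c=cam('wrist');cv2.imwrite('pics/w8raw.png',c[0])
a=cv2.imread('pics/w7raw.png')[140:285,130:512]; b=c[0][140:285,130:512]
cv2.imwrite('pics/w8.png',cv2.resize(cv2.vconcat([a,b]),None,fx=2,fy=2,interpolation=2))
```

```text
[ 0.49523953 -0.07854269  0.25597178] [ 0.71  0.29 -0.72  1.92  0.22  1.02 -0.2 ] tool err [0.4 1.6 1. ] yaw err 0.0018 0.273157247321557
[-16.98657223   1.90741546  17.24270215]
```

View pics/w8.png

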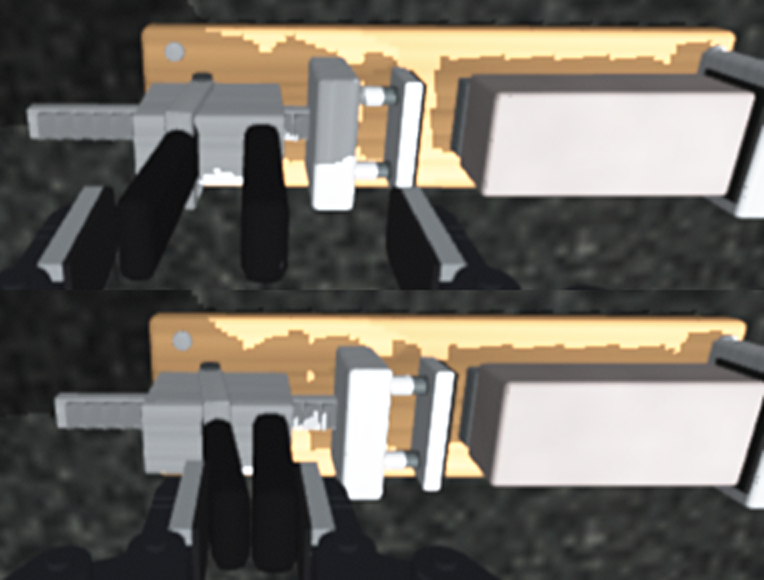

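The trigger is squeezed against the handle in the lower half, and the jaw has moved about 7 mm (pad face edge 424→454, less a board shift of about 9). All 10 views are used, so I'll measure the rack tail end and pad numerically from here.

```bash
cat > meas.py <<'E'
from fit import *
from scipy.optimize import brentq
p=np.load('clamp.npy');gray=lambda i:cv2.cvtColor(i,cv2.COLOR_BGR2GRAY)
def cx(c,uv,z):  # clamp x, mm
    u=ray(c,[uv],z)[0][:2]-p[:2];return 1000*(u@[np.cos(p[2]),np.sin(p[2])])
T=gray(cv2.imread('pics/w8raw.png'));tp={'jaw':(297,172,27,70,.048),'pad':(341,176,16,60,.044)}
def meas(c):
    g=gray(c[0]);pr=g[195:204,130:215].astype(float).mean(0);pr=cv2.GaussianBlur(pr[None],(3,1),0)[0]
    thr=(pr[:8].mean()+np.percentile(pr,70))/2;k=np.argmax(pr>thr);col=130+k-1+(thr-pr[k-1])/(pr[k]-pr[k-1])
    print('tail col',round(col,1),'x',cx(c,(col,199),.030).round(1))
    for n,(x,y,W,H,z) in tp.items():
        r=cv2.matchTemplate(g[y-3:y+H+3,x-30:x+W+70],T[y:y+H,x:x+W],cv2.TM_CCOEFF_NORMED);_,s,_,l=cv2.minMaxLoc(r)
        col=x-30+l[0]+W;print(n,'right edge col',col,'x',cx(c,(col,y+H/2),z).round(1),'score',round(s,2))
if __name__=='__main__':
    import sys
    o=manip.get_obs();print(o['clock'],o['grip_width'],o['ft_force'].round(1));c=cam('wrist');cv2.imwrite(f'pics/m{sys.argv[1]}.png',c[0]);meas(c)
E
python3 meas.py 1
python3 - <<'E'
from meas import *
z=np.load('w7.npz');meas((cv2.imread('pics/w7raw.png'),z['K'],z['D'],z['R'],z['t']))
E
```

```text
14.45 0.277987203296583 [-15.9   1.8  16.5]
tail col 156.8 x -126.5
jaw right edge col 324 x -2.7 score 1.0
pad right edge col 357 x 21.9 score 1.0
tail col 142.9 x -134.1
jaw right edge col 309 x -10.2 score 0.73
pad right edge col 342 x 14.3 score 0.89
```

arm_command:
  plan:
    - {"dp":[0,0,0],"spin":0}
    - {"dp":[0,0,0],"spin":0}
    - {"dp":[0,0,0],"spin":0}
    - {"dp":[0,0,0],"spin":0}
    - {"dp":[0,0,0],"spin":0}
  grip: -0.75

```text
clock: 15.0
position: [0.4972, -0.0788, 0.256]
ee_rot: [0.74, 0.673, 0.0, 0.0]
ft_force: [-0.3, 0.9, -0.2]
grip_width: 0.874
grasp_force: 0.0
```

arm_command:
  plan:
    - {"dp":[0,0,0],"spin":0}
    - {"dp":[0,0,0],"spin":0}
    - {"dp":[0,0,0],"spin":0}

```text
clock: 15.3
position: [0.4969, -0.0787, 0.2557]
ee_rot: [0.74, 0.673, 0.0, 0.0]
ft_force: [0.3, -0.1, -0.7]
grip_width: 0.873
grasp_force: 0.0
```

arm_command:
  plan:
    - {"dp":[0,0,0],"spin":0}
    - {"dp":[0,0,0],"spin":0}
    - {"dp":[0,0,0],"spin":0}
    - {"dp":[0,0,0],"spin":0}
    - {"dp":[0,0,0],"spin":0}
  grip: 1

```text
clock: 15.8
position: [0.4952, -0.0785, 0.2555]
ee_rot: [0.74, 0.673, -0.002, -0.002]
ft_force: [-14.8, 1.5, 15.6]
grip_width: 0.279
grasp_force: 34.7
```

arm_command:
  plan:
    - {"dp":[0,0,0],"spin":0}
    - {"dp":[0,0,0],"spin":0}
    - {"dp":[0,0,0],"spin":0}

```text
clock: 16.1
position: [0.4952, -0.0785, 0.2555]
ee_rot: [0.74, 0.673, -0.002, -0.002]
ft_force: [-14.8, 1.7, 14.4]
grip_width: 0.28
grasp_force: 34.7
```

```bash
python3 meas.py 2
```

```text
16.1 0.2799106915143625 [-14.8   1.7  14.4]
tail col 165.6 x -119.6
jaw right edge col 334 x 4.1 score 0.97
pad right edge col 367 x 28.8 score 0.94
```

Each stroke moves the jaw 7 mm, and the pad is at x≈28 and still free. Two more strokes, measuring after each.

arm_command:
  plan:
    - {"dp":[0,0,0],"spin":0}
    - {"dp":[0,0,0],"spin":0}
    - {"dp":[0,0,0],"spin":0}
    - {"dp":[0,0,0],"spin":0}
    - {"dp":[0,0,0],"spin":0}
  grip: -0.75

```text
clock: 16.65
position: [0.4971, -0.0788, 0.2559]
ee_rot: [0.74, 0.673, 0.0, 0.0]
ft_force: [1.4, 0.8, 0.2]
grip_width: 0.875
grasp_force: 0.0
```

arm_command:
  plan:
    - {"dp":[0,0,0],"spin":0}
    - {"dp":[0,0,0],"spin":0}
    - {"dp":[0,0,0],"spin":0}

```text
clock: 16.95
position: [0.4969, -0.0788, 0.2558]
ee_rot: [0.74, 0.673, 0.0, 0.0]
ft_force: [0.2, 0.0, 0.2]
grip_width: 0.874
grasp_force: 0.0
```

arm_command:
  plan:
    - {"dp":[0,0,0],"spin":0}
    - {"dp":[0,0,0],"spin":0}
    - {"dp":[0,0,0],"spin":0}
    - {"dp":[0,0,0],"spin":0}
    - {"dp":[0,0,0],"spin":0}
  grip: 1

```text
clock: 17.45
position: [0.4952, -0.0785, 0.2555]
ee_rot: [0.74, 0.673, -0.002, -0.002]
ft_force: [-15.0, 1.9, 14.6]
grip_width: 0.277
grasp_force: 34.7
```

arm_command:
  plan:
    - {"dp":[0,0,0],"spin":0}
    - {"dp":[0,0,0],"spin":0}
    - {"dp":[0,0,0],"spin":0}

```text
clock: 17.75
position: [0.4952, -0.0785, 0.2555]
ee_rot: [0.74, 0.673, -0.002, -0.002]
ft_force: [-15.4, 1.7, 14.8]
grip_width: 0.277
grasp_force: 34.7
```

```bash
python3 meas.py 3
```

```text
17.75 0.27682866751383295 [-15.4   1.7  14.8]
tail col 174.6 x -112.7
jaw right edge col 344 x 11.1 score 0.96
pad right edge col 377 x 35.9 score 0.85
```

arm_command:
  plan:
    - {"dp":[0,0,0],"spin":0}
    - {"dp":[0,0,0],"spin":0}
    - {"dp":[0,0,0],"spin":0}
    - {"dp":[0,0,0],"spin":0}
    - {"dp":[0,0,0],"spin":0}
  grip: -0.75

```text
clock: 18.3
position: [0.4971, -0.0788, 0.256]
ee_rot: [0.74, 0.673, 0.0, 0.0]
ft_force: [0.6, -0.4, 0.2]
grip_width: 0.879
grasp_force: 0.0
```

arm_command:
  plan:
    - {"dp":[0,0,0],"spin":0}
    - {"dp":[0,0,0],"spin":0}
    - {"dp":[0,0,0],"spin":0}

```text
clock: 18.6
position: [0.4969, -0.0787, 0.2557]
ee_rot: [0.74, 0.673, 0.0, 0.0]
ft_force: [-0.2, 0.5, 0.2]
grip_width: 0.875
grasp_force: 0.0
```

arm_command:
  plan:
    - {"dp":[0,0,0],"spin":0}
    - {"dp":[0,0,0],"spin":0}
    - {"dp":[0,0,0],"spin":0}
    - {"dp":[0,0,0],"spin":0}
    - {"dp":[0,0,0],"spin":0}
  grip: 1

```text
clock: 19.1
position: [0.4953, -0.0785, 0.2556]
ee_rot: [0.74, 0.673, -0.002, -0.002]
ft_force: [-15.4, 0.9, 16.9]
grip_width: 0.273
grasp_force: 35.9
```

arm_command:
  plan:
    - {"dp":[0,0,0],"spin":0}
    - {"dp":[0,0,0],"spin":0}
    - {"dp":[0,0,0],"spin":0}

```text
clock: 19.4
position: [0.4952, -0.0785, 0.2556]
ee_rot: [0.74, 0.673, -0.002, -0.002]
ft_force: [-15.2, 1.7, 17.5]
grip_width: 0.275
grasp_force: 35.9
```

```bash
python3 meas.py 4
```

```text
19.4 0.27523059223294816 [-15.2   1.7  17.5]
tail col 183.6 x -105.9
jaw right edge col 354 x 18.1 score 0.94
pad right edge col 383 x 40.2 score 0.84
```

The jaw moved 7 mm but the pad only 4, so it now presses the stone and is in about 2–2.6 mm. One last stroke takes it to about 9 mm.

arm_command:
  plan:
    - {"dp":[0,0,0],"spin":0}
    - {"dp":[0,0,0],"spin":0}
    - {"dp":[0,0,0],"spin":0}
    - {"dp":[0,0,0],"spin":0}
    - {"dp":[0,0,0],"spin":0}
  grip: -0.75

```text
clock: 19.95
position: [0.4971, -0.0788, 0.2559]
ee_rot: [0.74, 0.673, 0.0, 0.0]
ft_force: [0.4, 0.5, -0.1]
grip_width: 0.874
grasp_force: 0.0
```

arm_command:
  plan:
    - {"dp":[0,0,0],"spin":0}
    - {"dp":[0,0,0],"spin":0}
    - {"dp":[0,0,0],"spin":0}

```text
clock: 20.25
position: [0.4969, -0.0787, 0.2558]
ee_rot: [0.74, 0.673, 0.0, 0.0]
ft_force: [-1.1, 0.0, -0.7]
grip_width: 0.879
grasp_force: 0.0
```

arm_command:
  plan:
    - {"dp":[0,0,0],"spin":0}
    - {"dp":[0,0,0],"spin":0}
    - {"dp":[0,0,0],"spin":0}
    - {"dp":[0,0,0],"spin":0}
    - {"dp":[0,0,0],"spin":0}
  grip: 1

```text
clock: 20.75
position: [0.4952, -0.0785, 0.2554]
ee_rot: [0.74, 0.673, -0.002, -0.002]
ft_force: [-14.0, 1.1, 14.5]
grip_width: 0.281
grasp_force: 35.8
```

arm_command:
  plan:
    - {"dp":[0,0,0],"spin":0}
    - {"dp":[0,0,0],"spin":0}
    - {"dp":[0,0,0],"spin":0}

```text
clock: 21.05
position: [0.4952, -0.0785, 0.2554]
ee_rot: [0.74, 0.673, -0.002, -0.002]
ft_force: [-13.4, 1.8, 14.7]
grip_width: 0.283
grasp_force: 35.8
```

```bash
python3 meas.py 5
```

```text
21.05 0.28303124323436324 [-13.4   1.8  14.7]
tail col 141.8 x -138.1
jaw right edge col 363 x 24.2 score 0.92
pad right edge col 384 x 40.7 score 0.82
```

The jaw-to-pad distance fell from 24.8 to 16.5 mm, so the pad is in about 8–9 of 16 mm. The trigger is still held squeezed, so I'm handing in. The tail reading on this last stroke was a bad edge detection and I ignored it.

```bash
python3 -c "
from workcell import manip
print(manip.hand_in())"
```

```text
the job is handed in; nothing more can be done
None
```

The job is handed in (no verdict was returned): the big stone lies on the bed, pinned against the heel after five full strokes, the spring pad measures about 8–9 of 16 mm in, and the fingers still hold the trigger squeezed.

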